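# Index the fret-slotting carriage to the next fret

### The arm

A 7-joint arm with a two-finger parallel gripper is mounted at the origin on the work surface. World frame = base frame: x ahead of the robot, y to its left, z up, the work surface at z = 0. Lengths are in m, angles in rad, forces in N, time in s.
With the tool pointing down it reaches from about 0.425 to 0.925 m from the base axis. Payload 6.8 kg.
Tool frame: the origin (TCP) lies on the centre line of the jaws, within the pads' length; the fingertips stand 25 mm ahead of it and the grasp point (between the pads) lies 6 mm ahead of it; z points along the fingers, y is the line along which they close (so a half turn about z gives the same grasp; the last joint's range is limited). The gripper opens to 85 mm and grips with 20 to 120 N. Pads are 22 mm wide; open, the fingers measure 114 mm over their backs; the gripper's body (76 mm by 85 mm) begins 54 mm behind the grasp point. The pads swing forward as they close: fully open they stand 13 mm farther back than shut.
Start: joints at [-1.225, 0.477, 0.022, 1.555, -0.011, 1.109, -0.083], TCP at [0.296, 0.607, 0.256] pointing down, gripper open.
Joint ranges: [-2.96, 2.96], [-0.34, 2.1], [-1.41, 1.46], [0.24, 2.44], [-1.37, 4.51], [0.17, 1.92], [-2.96, 2.96]. Speed limits (rad/s): [2.39, 2.39, 3.14, 3.14, 3.14, 3.14, 3.14].

### API

Orientations are given as a rotation vector (axis times angle).
In Python, from bench import status, imaging, workorder gives the robot as it stands.
- The arm moves only by the tool send_rows, never from a script. Its argument "steps" is a list of rows, each an object of numbers: "dx", "dy", "dz": the shift along the tool's x, y, z in cm; "yaw": the turn about the tool's z in degrees; "gripper": the opening, from 0 (shut) to 1 (fully open). A call has 1 to 5 rows; each row is the pose to reach, as a shift and turn from the pose commanded when the call began, along the tool's axes at that moment; what a row does not reach only later rows make up. A row lasts 1/8 s, in which the tool goes at most 62.5 mm and 10.7 degrees, less where a joint would pass 70% of its speed; a pose out of reach is approached as far as the arm can. A call with a gripper value outside its range is refused whole. The fingers move at their own pace and stop on an object; "force" is the grip in N (left out, the last holds). Time passes only in rows, so rows that repeat a pose let the fingers close. It gives the time, the measured TCP pose, the force, the opening and the grip force at its end, in the units of the state.
- status.get_obs(): the state, without advancing time (a new reading comes with each control period).
- imaging.grab_frame(name): name is "scene" or "side" or "wrist"; returns a dict with "color" (420x560x3 uint8, red, green, blue), "depth" (420x560 float32, m along the optical axis (not along the pixel's ray), 0 where there is no reading), "K" (3x3 intrinsics, pixels), "R" (3x3) and "t" (3): a world point X has camera coordinates R X + t. Camera axes: x right, y down, z forward; pixel columns grow to the right and rows downward; lengths in m; the calibration is good to about 2 mm. A picture is of the moment at which its call begins.
- workorder.hand_in(): hands the job in; it is judged then, once.
The state is a dict: "clock": time; "joints": joint angles; "qvel": joint speeds; "tau": joint torques, N m; "tcp_pos": TCP position; "orientation": TCP orientation; "contact_force": force on the tool from outside, world axes, zero at the start; "moment": the same for the moment, N m; "grip_width": finger opening in m; "gripper_force": force on a finger pad.
Only numpy, scipy, OpenCV 4.12 (cv2) and the standard library are available. Lean on these libraries where they do the work, as an engineer would, in place of code of your own. Each camera call takes 0.05 s, during which the arm holds its last target. There are 200 camera calls.

### The job

Get the fret-slotting jig ready for its next saw cut: first turn the saw-depth dial to the red three-dot mark. Then pull the red plunger knob straight up until its pin is clear of the index bar, slide the carriage by it to the very next hole towards the saw guide, and let the pin drop fully home in that hole. Finish while still gripping the plunger knob, holding the pin in its hole, and leave the other tools and things where they lie.

Things in the scene. Friction and masses are not known exactly. Their poses are not given: they have to be found in the camera images.
- jig: Fret-slotting jig fixed to the bench: plywood base 190 x 600 x 18 mm. Origin: centre of its underside; z up; y along it, +y the end with the saw guide (aluminium posts and stop bars, y = 140 mm, up to 79 mm high); -x its near side, where the steel index bar runs (x = -64 mm, 26 mm wide, top 33 mm above the bench, 11 mm holes 15 to 27 mm apart). Carriage and ways: under 43 mm.
- dial (a joint): Saw-depth dial, rad, growing clockwise from above: black bar knob with white pointer line on a 76 mm white disc, on the grey cam box beside the saw guide. Click stops 0 (one black dot), 0.70 (two yellow), 1.40 (three red), 2.10 (four blue); 0.1 N m leaves a click. Pointer direction = jig's +x turned counter-clockwise by 1.05 minus this value. Starts at one or two dots, rarely between.
- dial_grip (a point): On the dial's vertical axis, 101 mm above the bench, fixed: where to grip the bar from above. The bar is 13 mm thick, 40 mm long (along the pointer) and 34 mm high; its top is 7 mm above this point. 25 mm below this point is a collar of 42 mm diameter.
- carriage (a joint): Sliding carriage (grey plate with dark fingerboard blank, about 0.7 kg, 2 N friction): position along the jig's +y, m. 0 = in its start hole (0.5 mm play each way), 0.0255 = in the next hole towards the saw guide; the hole after is at 0.0496, the one before at -0.0270. Travel -0.032 to 0.140.
- plunger (a joint): Height of the plunger pin, m: 0 = fully home in a hole, about 0.010 = its round tip level with the index bar's top (clear), 0.014 = pulled to its stop. A spring pushes it down with 6.5 N when home, 10 N when fully pulled. Pin 10 mm thick; let down between two holes it rests on the bar at 0.010 and clicks in when slid over a hole. Starts home.
- plunger_knob: Red plunger knob with two black bands: upright cylinder, 28 mm in diameter, 30 mm high, moving up with the pin and along with the carriage. Origin: centre of its underside, on the pin's axis, 68 mm above the bench when home. Below it stands a 22 mm steel barrel on the carriage's aluminium arm (top 44 mm above the bench).
- knob_grip (a point): On the plunger knob's axis, 17 mm above its underside (85 mm above the bench when home): where to grip it from above, at any yaw.
- next_hole (a point): Mouth of the target hole on the index bar's top: the next hole from the start towards the saw guide (25.5 mm along the jig's +y from the start hole), 33 mm above the bench.
- start_hole (a point): Mouth of the hole in which the pin starts, on the index bar's top, 33 mm above the bench.
- pencil: Bystander: blue pencil, 7 x 142 x 7 mm, lying on the jig's base board along its +x side. Origin: centre of its underside.
- wax_block: Bystander: yellow block of wax, 30 x 45 x 18 mm, on the jig's base board on its +x side, near the saw guide. Origin: centre of its underside.
- back_saw: Bystander: small back saw with brass back and wooden handle, about 330 x 90 x 22 mm, lying on the bench right of the jig, blade along its +x. Origin: at its blade's heel, underside.
- chisel: Bystander: chisel with a yellow and black handle, 240 x 26 x 24 mm, lying beyond the jig. Origin: underside where handle and blade meet.
- carving_knife: Bystander: knife with a dark wooden handle, 220 x 28 x 20 mm, lying left of the jig. Origin: underside near its middle.
- glue_bottle: Bystander: glue bottle with a red cap, 54 mm in diameter, 140 mm high, standing beyond the jig. Origin: centre of its underside.
- finger_plane: Bystander: brass finger plane, 75 x 30 x 34 mm, left of the jig. Origin: centre of its underside.

How it is judged:
By the outcome, as a careful person would: the job done as asked, in the order asked, and still so for the second after the job is handed in, while the arm keeps its last pose, push and grip.
It also fails if it takes over 45 s, if anything falls off the work surface, if the arm or the gripper's body presses on something with over 40 N, if the wrist force passes 120 N, or if a joint passes its speed limit or range.

## Working session

There is one attempt and no reset: what is moved stays moved. The work goes in short steps, Python scripts to look and compute and a tool call to move; the robot and the scene stay as the last step left them, time stands still between calls to the robot, and variables do not carry over. Pictures are saved under pics/ and viewed, at most 10 in all, crops included, and the job is handed in when it is done.

Besides the shell and the picture viewer there is one more tool, called after "Request:" in YAML: its name, and indented under it one key for each argument. send_rows: Moves the arm, as the interface text tells. Its arguments: {"type":"object","properties":{"steps":{"type":"array"},"force":{"type":"number"}},"required":["steps"]}

```bash
mkdir -p pics; cat > h.py <<'E'
import numpy as np, cv2
from bench import status, imaging
def grab(n,save=None):
    f=imaging.grab_frame(n)
    if save: cv2.imwrite('pics/'+save,f['color'][:,:,::-1])
    return f
def ray(f,u,v,z):
    d=f['R'].T@np.linalg.inv(f['K'])@np.array([u,v,1.]); c=-f['R'].T@f['t']
    return c+d*(z-c[2])/d[2]
def cloud(f):
    v,u=np.mgrid[:420,:560]; D=f['depth']
    P=(np.stack([u,v,np.ones_like(u)],-1)@np.linalg.inv(f['K']).T)*D[...,None]
    return (P-f['t'])@f['R']
E
python3 - <<'E'
from h import *
for n in ['scene','side']:
    f=grab(n,n+'1.png'); np.savez(n+'.npz',**f); print(n,-f['R'].T@f['t'],f['R'][2])
print(status.get_obs())
E
```

```text
scene [ 1.49791894 -0.54045686  1.0368433 ] [-0.63750614  0.38262003 -0.66872105]
side [0.49561226 0.74110443 0.90295626] [ 0.10261257 -0.67395223 -0.731614  ]
{'clock': 0.1, 'joints': array([-1.22510767,  0.47773558,  0.02232922,  1.55634519, -0.01152246,
        1.10932671, -0.08311486]), 'qvel': array([-0.00050772, -0.00238248,  0.00067137, -0.00301287,  0.00055789,
        0.00143554, -0.00071729]), 'tau': array([ 2.86585608e-03, -5.97756314e+01,  1.61300596e+00, -2.81958622e+01,
        1.28531578e-02,  4.99548813e-03,  2.65222830e-07]), 'tcp_pos': array([0.29567816, 0.60623832, 0.25541361]), 'orientation': array([-7.06634135e-01, -3.06079741e+00,  2.61226855e-03]), 'contact_force': array([ 0.3161447 ,  0.05213247, -1.04084855]), 'moment': array([ 0.00104276, -0.03232682,  0.03309331]), 'gripper_force': 0.0, 'grip_width': 0.08549351674948637}
```

View pics/scene1.png

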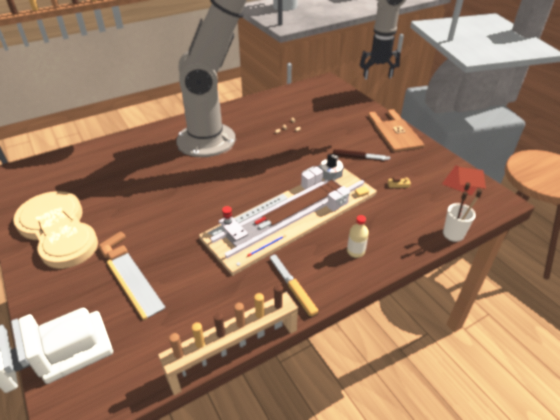

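View pics/side1.png

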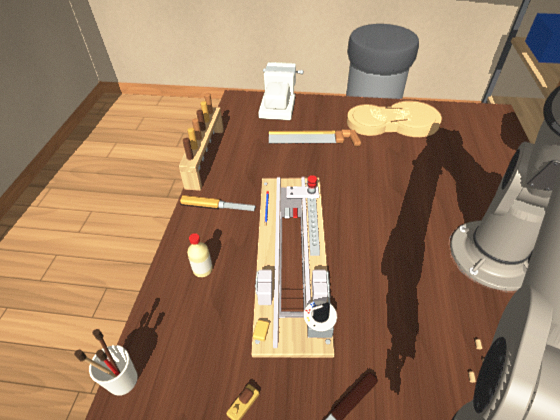

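The scene view shows the jig with the red knob at (227,212) and the dial at (331,165). In the side view the knob is at (312,185) and the dial at (320,318).

```bash
python3 - <<'E'
from h import *
S={n:dict(np.load(n+'.npz')) for n in('scene','side')}
s=S['side']
C=np.array([ray(s,u,v,.018)[:2] for u,v in[(253,355),(333,353),(318,178),(264,178)]]); print('corners\n',C.round(3))
for n,(a,b) in {'scene':((227,213),(331,168)),'side':((312,185),(320,318))}.items():
    f=S[n]; h=cv2.cvtColor(f['color'],cv2.COLOR_RGB2HSV).astype(int); P=cloud(f)
    m=((h[...,0]<8)|(h[...,0]>172))&(h[...,1]>150)&(h[...,2]>70)
    v,u=np.nonzero(m); k=(abs(u-a[0])<14)&(abs(v-a[1])<14); u,v=u[k],v[k]
    p=P[v,u]; print(n,'red',len(u),u.mean(),v.mean(),u.min(),u.max(),v.min(),v.max(),'raymean',ray(f,u.mean(),v.mean(),.085).round(4),'zmax',np.sort(p[:,2])[[0,len(p)//2,-1]].round(3))
    t=p[p[:,2]>np.percentile(p[:,2],97)-.004]; print(' top',t.mean(0).round(4),len(t))
    # white disc
    w=(h[...,1]<40)&(h[...,2]>185); v,u=np.nonzero(w); k=(abs(u-b[0])<24)&(abs(v-b[1])<24); u,v=u[k],v[k]; p=P[v,u]
    print(' disc',len(u),u.min(),u.max(),v.min(),v.max(),np.percentile(p[:,2],[10,50,90]).round(3))
    dd=p[abs(p[:,2]-np.median(p[:,2]))<.006]
    print(' ext',dd.min(0).round(3),dd.max(0).round(3), cv2.minEnclosingCircle(dd[:,:2].astype(np.float32)))
a=cv2.resize(S['scene']['color'][140:190,300:360],None,fx=6.6,fy=6.6,interpolation=cv2.INTER_CUBIC)
b=cv2.resize(S['side']['color'][293:343,290:350],None,fx=6.6,fy=6.6,interpolation=cv2.INTER_CUBIC)
cv2.imwrite('pics/dial.png',np.hstack([a,b])[:,:,::-1])
E
```

```text
corners
 [[ 0.617  0.374]
 [ 0.437  0.347]
 [ 0.507 -0.242]
 [ 0.685 -0.223]]
scene red 101 226.59405940594058 210.93069306930693 222 231 205 217 raymean [ 0.5203 -0.151   0.085 ] zmax [-0.002  0.094  0.103]
 top [ 0.5253 -0.1516  0.0987] 35
 disc 404 308 354 160 191 [0.032 0.069 0.076]
 ext [0.435 0.162 0.064] [0.628 0.318 0.075] ((0.5312504768371582, 0.25589874386787415), 0.09813393652439117)
side red 96 311.8958333333333 180.375 308 316 175 187 raymean [ 0.5241 -0.1552  0.085 ] zmax [-0.004  0.094  0.903]
 top [ 0.5221 -0.0853  0.1561] 28
 disc 573 297 336 295 341 [0.035 0.067 0.071]
 ext [0.436 0.227 0.061] [0.51  0.321 0.073] ((0.4757803678512573, 0.2728821635246277), 0.04906756803393364)
```

View pics/dial.png

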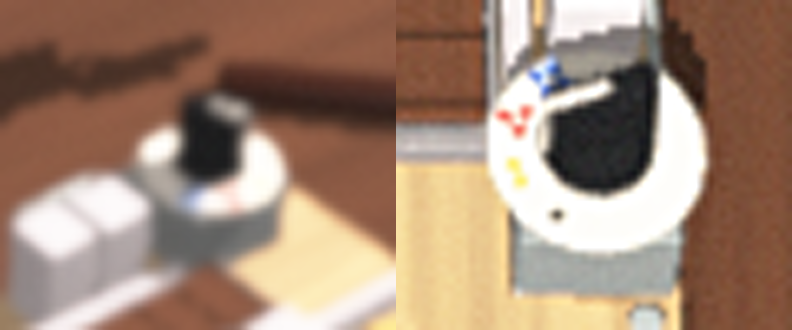

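The crop shows the bar's white line pointing roughly at the yellow dots (515,172), with red at (515,120). I'll check this with the wrist camera.

```bash
cat >> h.py <<'E'
from scipy.spatial.transform import Rotation as Ro
def go(p,ay=None):
    o=status.get_obs(); R=Ro.from_rotvec(o['orientation']).as_matrix()
    d=R.T@(np.array(p)-o['tcp_pos'])*100; cur=np.arctan2(R[1,1],R[0,1])
    y=0 if ay is None else np.degrees((cur-ay+np.pi)%(2*np.pi)-np.pi)
    print('dx dy dz',d.round(2),'yaw',round(y,1),'tcp',o['tcp_pos'].round(4),'curyaw',round(cur,3),'tilt',R[:,2].round(4),'clk',o['clock'],'F',o['contact_force'].round(1),'w',round(o['grip_width'],4),'gf',o['gripper_force'])
E
python3 - <<'E'
from h import *
go((.475,.27,.256),2.037)
E
```

```text
dx dy dz [-3.086e+01 -2.236e+01 -2.000e-02] yaw -52.7 tcp [0.2957 0.6062 0.2554] curyaw 1.117 tilt [-7.0e-04 -1.6e-03 -1.0e+00] clk 0.1 F [ 0.3  0.1 -1. ] w 0.0855 gf 0.0
```

Request:
send_rows:
  steps:
    - {"dx": -4.5, "dy": -3.2, "yaw": -10}
    - {"dx": -9, "dy": -6.5, "yaw": -20}
    - {"dx": -13.5, "dy": -9.8, "yaw": -30}
    - {"dx": -18, "dy": -13, "yaw": -40}
    - {"dx": -22, "dy": -16, "yaw": -50}

```text
validation failed for argument at $.st...
```

```bash
python3 - <<'E'
from h import *
go((.475,.27,.256),2.037)
E
```

```text
dx dy dz [-3.086e+01 -2.236e+01 -2.000e-02] yaw -52.7 tcp [0.2957 0.6062 0.2554] curyaw 1.117 tilt [-7.0e-04 -1.6e-03 -1.0e+00] clk 0.1 F [ 0.3  0.1 -1. ] w 0.0855 gf 0.0
```

Request:
send_rows:
  steps:
    - {"dx": -4.5, "dy": -3.2, "dz": 0, "yaw": -10, "gripper": 1}
    - {"dx": -9, "dy": -6.5, "dz": 0, "yaw": -20, "gripper": 1}
    - {"dx": -13.5, "dy": -9.8, "dz": 0, "yaw": -30, "gripper": 1}
    - {"dx": -18, "dy": -13, "dz": 0, "yaw": -40, "gripper": 1}
    - {"dx": -22, "dy": -16, "dz": 0, "yaw": -50, "gripper": 1}

```text
clock: 0.72
tcp_pos: [0.4243, 0.3642, 0.256]
orientation: [0.66, -3.071, 0.001]
contact_force: [0.9, 0.8, 0.3]
grip_width: 0.0852
gripper_force: 0.0
```

```bash
python3 - <<'E'
from h import *
go((.475,.27,.256),2.037)
E
```

```text
dx dy dz [-7.500e-01 -1.067e+01  1.000e-02] yaw -2.4 tcp [0.4243 0.3642 0.256 ] curyaw 1.994 tilt [-2.e-04 -7.e-04 -1.e+00] clk 0.725 F [0.9 0.8 0.3] w 0.0852 gf 0.0
```

Request:
send_rows:
  steps:
    - {"dx": -0.4, "dy": -5.3, "dz": 0, "yaw": -2, "gripper": 1}
    - {"dx": -0.8, "dy": -10.7, "dz": 0, "yaw": -2, "gripper": 1}
    - {"dx": -0.8, "dy": -10.7, "dz": 0, "yaw": -2, "gripper": 1}

```text
clock: 1.1
tcp_pos: [0.4766, 0.2666, 0.256]
orientation: [0.693, -3.064, 0.004]
contact_force: [-0.9, -0.2, 0.7]
grip_width: 0.0854
gripper_force: 0.0
```

```bash
python3 - <<'E'
from h import *
go((.475,.27,.256),2.037)
f=grab('wrist','w1.png'); np.savez('w1.npz',**f); print(-f['R'].T@f['t'],f['R'])
E
```

```text
dx dy dz [ 0.    0.38 -0.  ] yaw -1.2 tcp [0.4766 0.2666 0.256 ] curyaw 2.016 tilt [ 3.0e-04 -2.5e-03 -1.0e+00] clk 1.1 F [-0.9 -0.2  0.7] w 0.0854 gf 0.0
[0.40128955 0.23081982 0.37265827] [[-0.4309547   0.90237181 -0.00177624]
 [ 0.85536057  0.40912856  0.3177611 ]
 [ 0.28746537  0.13542131 -0.94816915]]
```

View pics/w1.png

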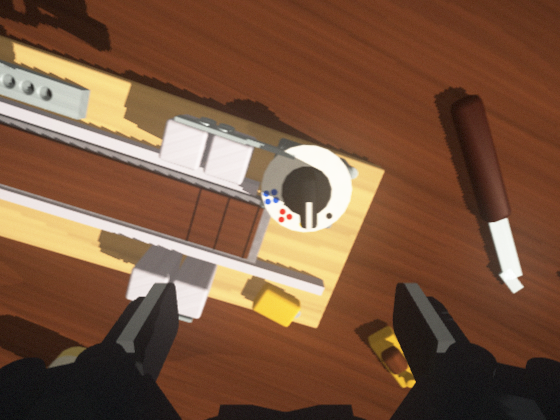

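The wrist view shows the pointer line (309,203)-(309,226) covering the yellow dots, between red (286,215) and black (329,215). So the dial stands at two dots. Blue is at (270,197).

```bash
python3 - <<'E'
from h import *
f=dict(np.load('w1.npz')); P=cloud(f); h=cv2.cvtColor(f['color'],cv2.COLOR_RGB2HSV)
box=np.zeros((420,560),np.uint8); box[135:240,258:356]=1
w=((h[...,1]<45)&(h[...,2]>190)&(box>0)).astype(np.uint8)
c=max(cv2.findContours(w,0,2)[0],key=cv2.contourArea); hull=cv2.convexHull(c)
zz=np.median(P[w>0][:,2]); print('disc z',zz)
q=P[(w>0)&(abs(P[...,2]-zz)<.004)][:,:2].astype(np.float32); print('enc',cv2.minEnclosingCircle(q))
e=cv2.fitEllipse(hull); print(e, ray(f,*e[0],zz).round(4))
pl=P[195:226,303:316]; print('top z line',np.percentile(pl[...,2],[50,80,95]).round(3))
a,b=ray(f,308,203,.108),ray(f,309.5,226,.108); print('line',a.round(4),b.round(4),np.arctan2(*(b-a)[1::-1]))
# knob top extents (dark/bright pixels with z>.1)
m=(P[...,2]>.100)&(P[...,2]<.114)&(box>0); print('bar top n',m.sum(), P[m].mean(0).round(4)); 
r=cv2.minAreaRect(P[m][:,:2].astype(np.float32)); print(r)
A,B=ray(f,384,171,.018)[:2],ray(f,318,327,.018)[:2]; E=ray(f,0,38,.018)[:2]
print(A,B,E,'yaw',np.arctan2(*(B-A)[::-1]),np.arctan2(-(A-E)[0],(A-E)[1]),np.hypot(*(B-A)))
E
```

```text
disc z 0.06685781167841445
enc ((0.47239699959754944, 0.27272847294807434), 0.04718134179711342)
((307.6769104003906, 187.62591552734375), (85.5041732788086, 96.28888702392578), 71.29570007324219) [0.4681 0.2829 0.0669]
top z line [0.107 0.108 0.108]
line [0.4695 0.2814 0.108 ] [0.4851 0.2905 0.108 ] 0.5267261679493709
bar top n 923 [0.4694 0.281  0.1064]
((0.47069650888442993, 0.2818504273891449), (0.04108254611492157, 0.012901367619633675), 26.46152687072754)
[0.43259561 0.34974911] [0.61622417 0.37286444] [ 0.4739217  -0.00703942] yaw 0.12522225313399243 0.11531408742185445 0.1850777220936654
```

```bash
python3 - <<'E'
from h import *
go((.4702,.2817,.108),2.035)
E
```

```text
dx dy dz [-0.08  1.31 14.81] yaw -0.9 tcp [0.4752 0.2697 0.2561] curyaw 2.02 tilt [-2.e-04 -7.e-04 -1.e+00] clk 1.15 F [-1.  1. -1.] w 0.0857 gf 0.0
```

Request:
send_rows:
  steps:
    - {"dx": -0.1, "dy": 1.3, "dz": 3, "yaw": -1, "gripper": 0.7}
    - {"dx": -0.1, "dy": 1.3, "dz": 8, "yaw": -1, "gripper": 0.5}
    - {"dx": -0.1, "dy": 1.3, "dz": 12, "yaw": -1, "gripper": 0.5}
    - {"dx": -0.1, "dy": 1.3, "dz": 14.8, "yaw": -1, "gripper": 0.5}
    - {"dx": -0.1, "dy": 1.3, "dz": 14.8, "yaw": -1, "gripper": 0.5}
  force: 50

```text
clock: 1.78
tcp_pos: [0.4672, 0.2846, 0.1062]
orientation: [0.736, -3.049, 0.002]
contact_force: [-0.3, 0.0, 0.5]
grip_width: 0.0426
gripper_force: 0.0
```

Request:
send_rows:
  steps:
    - {"dx": 0, "dy": 0, "dz": 0, "yaw": 0, "gripper": 0}
    - {"dx": 0, "dy": 0, "dz": 0, "yaw": 0, "gripper": 0}
    - {"dx": 0, "dy": 0, "dz": 0, "yaw": 0, "gripper": 0}
    - {"dx": 0, "dy": 0, "dz": 0, "yaw": 0, "gripper": 0}
    - {"dx": 0, "dy": 0, "dz": 0, "yaw": 0, "gripper": 0}
  force: 50

```text
clock: 2.4
tcp_pos: [0.4715, 0.2823, 0.11]
orientation: [-0.729, 3.053, -0.003]
contact_force: [2.9, -5.8, 1.7]
grip_width: 0.0118
gripper_force: 50.9
```

```bash
python3 - <<'E'
from h import *
go((.4702,.2817,.108),2.035)
E
```

```text
dx dy dz [0.14 0.01 0.2 ] yaw 0.3 tcp [0.4715 0.2823 0.11  ] curyaw 2.04 tilt [ 3.2e-03 -9.0e-04 -1.0e+00] clk 2.4 F [ 2.9 -5.8  1.7] w 0.0118 gf 50.868127942085266
```

Request:
send_rows:
  steps:
    - {"dx": 0, "dy": -0.1, "dz": 0, "yaw": 8, "gripper": 0}
    - {"dx": 0, "dy": -0.1, "dz": 0, "yaw": 17, "gripper": 0}
    - {"dx": 0, "dy": -0.1, "dz": 0, "yaw": 26, "gripper": 0}
    - {"dx": 0, "dy": -0.1, "dz": 0, "yaw": 35, "gripper": 0}
    - {"dx": 0, "dy": -0.1, "dz": 0, "yaw": 41, "gripper": 0}

```text
clock: 3.02
tcp_pos: [0.4715, 0.2826, 0.11]
orientation: [0.391, 3.114, 0.002]
contact_force: [1.9, -2.7, -0.8]
grip_width: 0.012
gripper_force: 50.7
```

Request:
send_rows:
  steps:
    - {"dx": 0, "dy": 0, "dz": 0, "yaw": 0, "gripper": 0}
    - {"dx": 0, "dy": 0, "dz": 0, "yaw": 0, "gripper": 0}

```text
clock: 3.28
tcp_pos: [0.4715, 0.2826, 0.1099]
orientation: [0.381, 3.116, 0.001]
contact_force: [2.5, -4.4, 3.1]
grip_width: 0.0122
gripper_force: 51.3
```

```bash
python3 - <<'E'
from h import *
go((.4702,.2817,.108),1.337)
print(status.get_obs()['moment'])
E
```

```text
dx dy dz [ 0.11 -0.12  0.19] yaw -0.5 tcp [0.4715 0.2826 0.1099] curyaw 1.328 tilt [ 2.9e-03  6.0e-04 -1.0e+00] clk 3.275 F [ 2.5 -4.4  3.1] w 0.0122 gf 51.28922760486603
[-1.00845818 -0.47339543 -0.00598425]
```

Request:
send_rows:
  steps:
    - {"dx": 0, "dy": 0, "dz": 0, "yaw": 0, "gripper": 0.5}
    - {"dx": 0, "dy": 0, "dz": 0, "yaw": 0, "gripper": 0.5}
    - {"dx": 0, "dy": 0, "dz": -3, "yaw": 0, "gripper": 0.5}
    - {"dx": 0, "dy": 0, "dz": -8, "yaw": 0, "gripper": 0.6}
    - {"dx": 0, "dy": 0, "dz": -13, "yaw": 0, "gripper": 0.7}

```text
clock: 3.9
tcp_pos: [0.4694, 0.2836, 0.2397]
orientation: [-0.38, -3.118, -0.0]
contact_force: [0.8, 0.9, 0.4]
grip_width: 0.0593
gripper_force: 0.0
```

```bash
python3 - <<'E'
from h import *
f=grab('wrist','w2.png'); np.savez('w2.npz',**f)
P=cloud(f); m=(P[...,2]>.100)&(P[...,2]<.114)&(np.hypot(P[...,0]-.47,P[...,1]-.282)<.04)
print(m.sum(),cv2.minAreaRect(P[m][:,:2].astype(np.float32)))
# jig axis from base to knob; travel plan
go((.522,-.153,.24),1.337)
E
```

```text
984 ((0.4704275131225586, 0.2815915644168854), (0.012478679418563843, 0.04051922261714935), 76.423583984375)
dx dy dz [-15.38 -41.36   0.41] yaw -0.6 tcp [0.4725 0.2854 0.2467] curyaw 1.327 tilt [ 0.0076  0.0069 -0.9999] clk 3.95 F [3.5 0.8 3.9] w 0.0598 gf 0.0
```

View pics/w2.png

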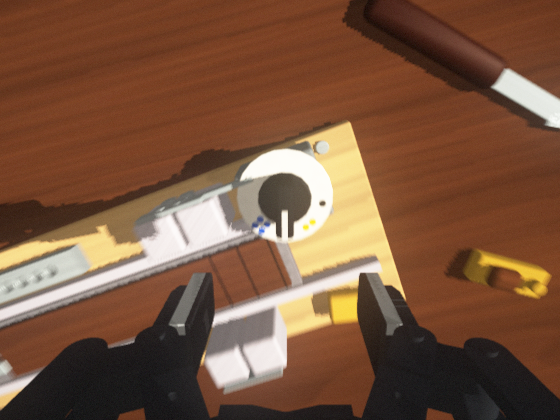

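The wrist view shows the pointer at (285,222) between blue (261,225) and yellow (309,226), covering the red dots. The bar is at -0.237 rad against -0.234 expected, so the dial is set. On to the knob.

Request:
send_rows:
  steps:
    - {"dx": -1.5, "dy": -4.1, "dz": 0, "yaw": -5, "gripper": 0.8}
    - {"dx": -3.4, "dy": -9, "dz": 0, "yaw": -10, "gripper": 0.8}
    - {"dx": -5.3, "dy": -14, "dz": 0, "yaw": -15, "gripper": 0.8}
    - {"dx": -7.2, "dy": -19, "dz": 0, "yaw": -20, "gripper": 0.8}
    - {"dx": -9, "dy": -24, "dz": 0, "yaw": -21, "gripper": 0.8}

```text
clock: 4.58
tcp_pos: [0.4993, 0.0274, 0.2385]
orientation: [-0.196, 3.135, 0.001]
contact_force: [0.3, -0.4, 0.6]
grip_width: 0.0684
gripper_force: 0.0
```

```bash
python3 - <<'E'
from h import *
go((.5225,-.153,.24),1.687)
E
```

```text
dx dy dz [ -0.06 -18.19  -0.16] yaw 0.5 tcp [0.4993 0.0274 0.2385] curyaw 1.696 tilt [ 7.e-04  7.e-04 -1.e+00] clk 4.575 F [ 0.3 -0.4  0.6] w 0.0684 gf 0.0
```

Request:
send_rows:
  steps:
    - {"dx": 0, "dy": -4.5, "dz": 0, "yaw": 0, "gripper": 0.8}
    - {"dx": 0, "dy": -9.5, "dz": 0, "yaw": 0, "gripper": 0.8}
    - {"dx": 0, "dy": -14.5, "dz": 0, "yaw": 0, "gripper": 0.8}
    - {"dx": 0, "dy": -17.7, "dz": 0, "yaw": 0, "gripper": 0.8}
    - {"dx": 0, "dy": -17.7, "dz": 0, "yaw": 0, "gripper": 0.8}

```text
clock: 5.2
tcp_pos: [0.5206, -0.1497, 0.2383]
orientation: [-0.186, 3.136, -0.001]
contact_force: [0.3, 0.2, 0.6]
grip_width: 0.0686
gripper_force: 0.0
```

```bash
python3 - <<'E'
from h import *
f=grab('wrist','w3.png'); np.savez('w3.npz',**f)
P=cloud(f); h=cv2.cvtColor(f['color'],cv2.COLOR_RGB2HSV).astype(int)
m=(P[...,2]>.090)&(P[...,2]<.105)&(np.hypot(P[...,0]-.5225,P[...,1]+.153)<.03)
print(m.sum(),P[m].mean(0),cv2.minEnclosingCircle(P[m][:,:2].astype(np.float32)))
go((.5225,-.153,.092),1.687)
E
```

```text
1195 [ 0.51976479 -0.15256781  0.09623022] ((0.5210762619972229, -0.15235455334186554), 0.01451886910945177)
dx dy dz [-0.11 -0.57 14.61] yaw 0.3 tcp [ 0.5207 -0.1475  0.2381] curyaw 1.692 tilt [-1.e-04  3.e-04 -1.e+00] clk 5.25 F [0.8 1.3 1.4] w 0.0681 gf 0.0
```

View pics/w3.png

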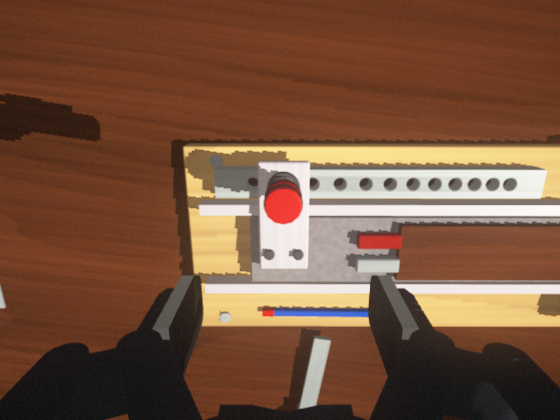

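The wrist view shows the knob top at (283,203), the next hole along +y at (313,184), and the hole before at (253,182). The knob axis is at (0.521,-0.152).

Request:
send_rows:
  steps:
    - {"dx": 0, "dy": -0.5, "dz": 3, "yaw": 0, "gripper": 0.8}
    - {"dx": 0, "dy": -0.5, "dz": 7, "yaw": 0, "gripper": 0.7}
    - {"dx": 0, "dy": -0.5, "dz": 11, "yaw": 0, "gripper": 0.7}
    - {"dx": 0, "dy": -0.5, "dz": 14.5, "yaw": 0, "gripper": 0.7}
    - {"dx": 0, "dy": -0.5, "dz": 14.5, "yaw": 0, "gripper": 0.7}

```text
clock: 5.88
tcp_pos: [0.5197, -0.1497, 0.0912]
orientation: [0.196, -3.13, -0.003]
contact_force: [0.4, 1.0, 0.9]
grip_width: 0.0597
gripper_force: 0.0
```

```bash
python3 - <<'E'
from h import *
go((.5211,-.1523,.093),1.687)
E
```

```text
dx dy dz [-0.1  -0.28 -0.18] yaw 0.5 tcp [ 0.5197 -0.1497  0.0912] curyaw 1.696 tilt [-0.0054  0.0019 -1.    ] clk 5.875 F [0.4 1.  0.9] w 0.0597 gf 0.0
```

Request:
send_rows:
  steps:
    - {"dx": 0, "dy": 0, "dz": 0, "yaw": 0, "gripper": 0.6}
    - {"dx": 0, "dy": 0, "dz": 0, "yaw": 0, "gripper": 0.5}
    - {"dx": 0, "dy": 0, "dz": 0, "yaw": 0, "gripper": 0.5}

```text
clock: 6.25
tcp_pos: [0.5222, -0.1521, 0.0945]
orientation: [-0.192, 3.134, -0.0]
contact_force: [0.6, 0.3, 0.1]
grip_width: 0.0427
gripper_force: 0.0
```

```bash
python3 - <<'E'
from h import *
go((.5211,-.1523,.093),1.687)
E
```

```text
dx dy dz [ 0.11 -0.01  0.15] yaw 0.4 tcp [ 0.5222 -0.1521  0.0945] curyaw 1.693 tilt [ 2.1e-03 -1.0e-04 -1.0e+00] clk 6.25 F [0.6 0.3 0.1] w 0.0427 gf 0.0
```

Request:
send_rows:
  steps:
    - {"dx": 0.1, "dy": 0, "dz": 0.1, "yaw": 0, "gripper": 0.5}
    - {"dx": 0.1, "dy": 0, "dz": 0.1, "yaw": 0, "gripper": 0}
    - {"dx": 0.1, "dy": 0, "dz": 0.1, "yaw": 0, "gripper": 0}
    - {"dx": 0.1, "dy": 0, "dz": 0.1, "yaw": 0, "gripper": 0}
    - {"dx": 0.1, "dy": 0, "dz": 0.1, "yaw": 0, "gripper": 0}
  force: 60

```text
clock: 6.88
tcp_pos: [0.5204, -0.1523, 0.0926]
orientation: [0.191, -3.136, -0.0]
contact_force: [-2.2, 0.7, 5.8]
grip_width: 0.0261
gripper_force: 58.7
```

```bash
python3 - <<'E'
from h import *
go((.5211,-.1523,.093),1.687)
E
```

```text
dx dy dz [-0.07 -0.01 -0.04] yaw 0.3 tcp [ 0.5204 -0.1523  0.0926] curyaw 1.693 tilt [-1.e-04  2.e-04 -1.e+00] clk 6.875 F [-2.2  0.7  5.8] w 0.0261 gf 58.71587634086609
```

Request:
send_rows:
  steps:
    - {"dx": 0, "dy": 0, "dz": -0.4, "yaw": 0, "gripper": 0}
    - {"dx": 0, "dy": 0, "dz": -0.8, "yaw": 0, "gripper": 0}
    - {"dx": 0, "dy": 0, "dz": -1.2, "yaw": 0, "gripper": 0}
    - {"dx": 0, "dy": 0, "dz": -1.3, "yaw": 0, "gripper": 0}
    - {"dx": 0, "dy": 0, "dz": -1.3, "yaw": 0, "gripper": 0}

```text
clock: 7.5
tcp_pos: [0.5202, -0.1522, 0.1051]
orientation: [0.192, -3.135, 0.0]
contact_force: [1.5, -2.0, -10.5]
grip_width: 0.0264
gripper_force: 59.6
```

```bash
python3 - <<'E'
from h import *
go((.5211,-.1523,.093),1.687)
f=grab('wrist'); P=cloud(f)
m=(P[...,2]>.090)&(P[...,2]<.125)&(np.hypot(P[...,0]-.5211,P[...,1]+.1523)<.011)
print(np.percentile(P[m][:,2],[50,80,95]))
f=dict(np.load('w3.npz'));P=cloud(f)
m=(P[...,2]>.090)&(P[...,2]<.125)&(np.hypot(P[...,0]-.5211,P[...,1]+.1523)<.011)
print(np.percentile(P[m][:,2],[50,80,95]))
E
```

```text
dx dy dz [-0.09 -0.02  1.21] yaw 0.3 tcp [ 0.5202 -0.1522  0.1051] curyaw 1.693 tilt [-4.e-04 -0.e+00 -1.e+00] clk 7.5 F [  1.5  -2.  -10.5] w 0.0264 gf 59.55078363418579
[0.10929228 0.10970439 0.11017879]
[0.09688933 0.09742341 0.09794318]
```

Request:
send_rows:
  steps:
    - {"dx": 0, "dy": 0.6, "dz": 0, "yaw": 0, "gripper": 0}
    - {"dx": 0, "dy": 1.3, "dz": 0, "yaw": 0, "gripper": 0}
    - {"dx": 0, "dy": 2.0, "dz": 0, "yaw": 0, "gripper": 0}
    - {"dx": 0, "dy": 2.55, "dz": 0, "yaw": 0, "gripper": 0}
    - {"dx": 0, "dy": 2.55, "dz": 0, "yaw": 0, "gripper": 0}

```text
clock: 8.18
tcp_pos: [0.5171, -0.1254, 0.1052]
orientation: [0.194, -3.135, -0.002]
contact_force: [1.6, 1.2, -9.7]
grip_width: 0.0262
gripper_force: 59.7
```

```bash
python3 - <<'E'
from h import *
p0=np.array([.5202,-.1522]);j=np.array([-.116,.9932])
go((*(p0+.0255*j),.0926),1.687)
print('slid',(status.get_obs()['tcp_pos'][:2]-p0)@j)
f=grab('wrist'); P=cloud(f)
m=(P[...,2]>.100)&(P[...,2]<.125)&(np.hypot(P[...,0]-.5182,P[...,1]+.127)<.013)
print(np.percentile(P[m][:,2],[50,80,95]),cv2.minEnclosingCircle(P[m][:,:2].astype(np.float32)))
E
```

```text
dx dy dz [ 0.   -0.15  1.26] yaw 0.4 tcp [ 0.5171 -0.1254  0.1052] curyaw 1.694 tilt [-8.0e-04  1.3e-03 -1.0e+00] clk 8.175 F [ 1.6  1.2 -9.7] w 0.0262 gf 59.69786882400513
slid 0.026949259217533585
[0.10922219 0.10973002 0.11030137] ((0.5182419419288635, -0.12705782055854797), 0.013075782917439938)
```

Request:
send_rows:
  steps:
    - {"dx": 0, "dy": 0, "dz": 0, "yaw": 0, "gripper": 0}
    - {"dx": 0, "dy": 0, "dz": 0, "yaw": 0, "gripper": 0}

```text
clock: 8.48
tcp_pos: [0.5172, -0.1265, 0.1052]
orientation: [0.192, -3.135, -0.001]
contact_force: [0.4, 2.0, -10.5]
grip_width: 0.0262
gripper_force: 59.6
```

```bash
python3 - <<'E'
from h import *
p0=np.array([.5202,-.1522]);j=np.array([-.116,.9932])
go((*(p0+.0255*j),.0926),1.687)
print('slid',(status.get_obs()['tcp_pos'][:2]-p0)@j)
E
```

```text
dx dy dz [ 0.   -0.04  1.26] yaw 0.4 tcp [ 0.5172 -0.1265  0.1052] curyaw 1.693 tilt [-4.e-04  5.e-04 -1.e+00] clk 8.475 F [  0.4   2.  -10.5] w 0.0262 gf 59.64520990848541
slid 0.025856710464684584
```

Request:
send_rows:
  steps:
    - {"dx": 0, "dy": -0.04, "dz": 0.2, "yaw": 0, "gripper": 0}
    - {"dx": 0, "dy": -0.04, "dz": 0.5, "yaw": 0, "gripper": 0}
    - {"dx": 0, "dy": -0.04, "dz": 0.8, "yaw": 0, "gripper": 0}
    - {"dx": 0, "dy": -0.04, "dz": 1.1, "yaw": 0, "gripper": 0}
    - {"dx": 0, "dy": -0.04, "dz": 1.35, "yaw": 0, "gripper": 0}

```text
clock: 9.1
tcp_pos: [0.5176, -0.1277, 0.0925]
orientation: [-0.191, 3.135, -0.0]
contact_force: [-7.2, 0.9, 21.3]
grip_width: 0.0263
gripper_force: 62.5
```

Request:
send_rows:
  steps:
    - {"dx": 0, "dy": 0, "dz": 0, "yaw": 0, "gripper": 0}
    - {"dx": 0, "dy": 0, "dz": 0, "yaw": 0, "gripper": 0}
    - {"dx": 0, "dy": 0, "dz": 0, "yaw": 0, "gripper": 0}

```text
clock: 9.48
tcp_pos: [0.5175, -0.1278, 0.0926]
orientation: [-0.191, 3.135, -0.0]
contact_force: [-3.4, 0.9, 5.7]
grip_width: 0.0266
gripper_force: 61.4
```

```bash
python3 - <<'E'
from h import *
p0=np.array([.5202,-.1522]);j=np.array([-.116,.9932])
go((*(p0+.0255*j),.0926),1.687)
print('slid',(status.get_obs()['tcp_pos'][:2]-p0)@j)
f=grab('wrist','w4.png'); P=cloud(f)
m=(P[...,2]>.085)&(P[...,2]<.125)&(np.hypot(P[...,0]-.5182,P[...,1]+.127)<.011)
print(np.percentile(P[m][:,2],[50,80,95]))
E
```

```text
dx dy dz [0.02 0.1  0.  ] yaw 0.3 tcp [ 0.5175 -0.1278  0.0926] curyaw 1.692 tilt [ 7.e-04 -2.e-04 -1.e+00] clk 9.475 F [-3.4  0.9  5.7] w 0.0266 gf 61.375025510787964
slid 0.024537236060717085
[0.09686472 0.09730524 0.09768487]
```

View pics/w4.png

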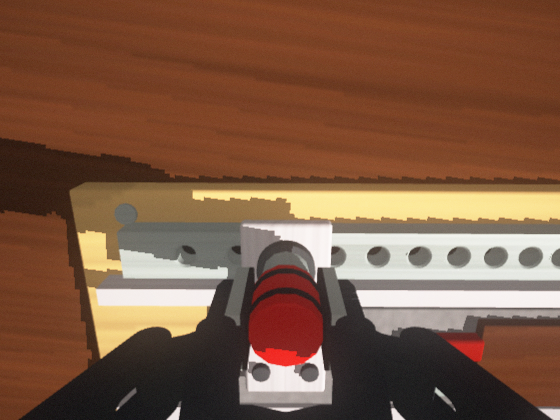

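The wrist view shows the gripped knob at (287,330), with two free holes behind it at (187,252) and (237,250). The knob top is back at its home height of 0.0969 m, so the pin is home in the next hole.

```bash
python3 -c "
from bench import workorder; print(workorder.hand_in())"
```

```text
the job is handed in; nothing more can be done
None
```

The job is handed in, with no verdict shown: the dial is at the red three-dot mark, the pin is fully home in the next hole towards the saw guide, the knob is still gripped, and nothing else was touched.

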